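Refit a spray nozzle and pull-test its clip

TASK

The descaled spray nozzle is standing in the drip box: fit it into the empty socket of the dishwasher's spray pipe, pushing it down until the wire clip snaps and it is fully home on its washer, without ramming it. Then prove that the clip holds it: pull it up with a steady 10 newtons, never more than 13, for about a second, then let go, leaving it home. Leave the plug and the strainer in the drip box alone.

Things in the scene. Friction and masses are not known exactly. Their poses are not given: they have to be found in the camera images.
- nozzle: The loose grey plastic spray nozzle, upright. Origin: centre of its flat shoulder (underside of the head); z is its axis, up. Above the shoulder the round ribbed head, 32 mm wide, straight for 32 mm, 40 mm high in all (grip it here). Below it the stem, 18.6 mm wide, 31.5 mm long, with a tapered tip (last 14 mm, down to 8 mm wide) and a groove for the clip. About 45 g.
- seat (a point): Centre of the upper face of the black rubber washer (30 mm wide, 21 mm hole) on the empty socket: the nozzle is home when its shoulder lies on it. The stem goes past the clip with 10 N, up to 15 N if off-centre; it snaps with the shoulder 3 to 7 mm above the washer, then drops home freely. Home, it lifts freely by 1 to 5 mm (unknown: washers differ) until the clip catches and holds it rigidly.
- socket: The one empty socket of the spray pipe: a steel boss, 30 mm wide, bore 21 mm, with the washer on top and a sprung wire clip across the bore, whose ends stand out 7 mm beside the boss. Origin: on the bore's axis, 22 mm above the pipe's top; the washer's face is within 2 mm of it in height, the clip 11 mm below it. z up.
- spray_pipe: Square stainless spray pipe, 50 mm wide, 460 mm long along its own y, strapped down in two saddles (it does not move), a round flange at its +y end. Origin: middle of its length, at table height; its top is 60 mm up. Three sockets, 115 mm apart in a row on its top: one in the middle, one either side. Two hold nozzles like the loose one (they stand 62 mm above the pipe), one is empty.
- drip_box: Stainless drip box, 104 x 244 mm (x, y) and 46 mm high, with a perforated lid; fixed. Origin: centre of its underside. Three 22 mm holes in its lid, 75 mm apart in a row along its y, hold the nozzle, the end plug and the strainer in any order, each standing in its hole with its shoulder on the lid.
- end_plug: Bystander in the drip box: pipe end plug, a flat grey disc 46 mm wide with a grip bar across it, 28 mm high above the lid. Origin: centre of the disc's underside.
- strainer: Bystander in the drip box: slim steel strainer, 28 mm wide at its rim, 22 mm above, 62 mm high above the lid. Origin: centre of the rim's underside.
Mind the look-alikes: they are no part of the job. What is shaped like the nozzle but purple is not meant.

How it is judged:
By the outcome, as a careful person would: the job done as asked, in the order asked, and still so for the second after the job is handed in, with the robot touching nothing.
It also fails if it takes over 48 s, if anything falls off the work surface, if the arm or the gripper's body presses on something with over 40 N, if the wrist force passes 120 N, or if a joint passes its speed limit or range.

ROBOT

A 6-joint arm with a two-finger parallel gripper is mounted at the origin on the work surface. World frame = base frame: x ahead of the robot, y to its left, z up, the work surface at z = 0. Lengths are in m, angles in rad, forces in N, time in s.
With the tool pointing down it reaches from about 0.375 to 0.975 m from the base axis. Payload 3.8 kg.
Tool frame: the origin (TCP) lies at the very end of the fingers, on their centre line; the grasp point (between the pads) lies 19 mm behind it; x points along the fingers, z is the direction in which the jaws open and shut, and the axes are right-handed (so a half turn about x gives the same grasp; the last joint's range is limited). The gripper opens to 88 mm and grips with 3 to 60 N. Pads are 18 mm wide; open, the fingers measure 123 mm over their backs; the gripper's body (75 mm by 187 mm) begins 45 mm behind the grasp point.
Start: joints at [-1.288, 0.264, 1.604, -0, 1.274, -0.037], TCP at [0.212, -0.641, 0.239] pointing down, gripper open.
Joint ranges: [-2.63, 2.63], [-0.94, 2.18], [0.31, 2.57], [-1.31, 4.45], [0, 2.66], [-2.55, 2.55]. Speed limits (rad/s): [2.57, 2.57, 3.14, 3.14, 3.14, 3.14].

INTERFACE

Orientations are given as a rotation vector (axis times angle).
In Python, from station import manip gives the robot as it stands.
- The arm moves only by the tool jog_arm, never from a script. Its arguments are lists of equal length, an entry for each row: "linear": the shift along the tool's x, y, z in m, a list of three; "turn": the turn, a rotation vector about the tool's x, y, z in degrees, a list of three; "jaw": the opening, from 0 (shut) to 1 (fully open). A call has exactly 5 rows; each row is the pose to reach, as a shift and turn from the pose measured when the call began, along the tool's axes at that moment; what a row does not reach only later rows make up. A row lasts 1/8 s, in which the tool goes at most 62.5 mm and 10.7 degrees, less where a joint would pass 70% of its speed; a pose out of reach is approached as far as the arm can. A call with a gripper value outside its range is refused whole. The fingers move at their own pace and stop on an object; "squeeze" is the grip in N (left out, the last holds). Time passes only in rows, so rows that repeat a pose let the fingers close, or fill a call up. It gives the time, the measured TCP pose, the force and the opening at its end, in the units of the state.
- manip.observe(): the state, without advancing time (a new reading comes with each control period).
- manip.camera(name): name is "scene" or "top" or "wrist"; returns a dict with "img" (400x640x3 uint8, red, green, blue), "fx", "fy", "cx", "cy" (pixels), "R" (3x3) and "t" (3): a world point X has camera coordinates R X + t; the wrist camera has in their place "T_tool_cam" (4x4, takes a point from camera to tool coordinates, whose origin is the TCP and whose axes are the tool frame's). Camera axes: x right, y down, z forward; pixel columns grow to the right and rows downward; lengths in m; the calibration is good to about 2 mm. A picture is of the moment at which its call begins: read the wrist's pose just before it. There is no depth.
- manip.close_job(): hands the job in, once; it reports no verdict.
The state is a dict: "t": time; "joints": joint angles; "joint_velocities": joint speeds; "joint_torque": joint torques, N m; "tool_pos": TCP position; "tool_rot": TCP orientation; "contact_force": force on the tool from outside, world axes, zero at the start; "torque": the same for the moment, N m; "gripper_width": finger opening in m.
Only numpy, scipy, OpenCV 4.12 (cv2) and the standard library are available. Lean on these libraries where they do the work, as an engineer would, in place of code of your own. Each camera call takes 0.05 s, during which the arm holds its last target. There are 200 camera calls.

## Working session

There is one attempt and no reset: what is moved stays moved. The work goes in short steps, Python scripts to look and compute and a tool call to move; the robot and the scene stay as the last step left them, time stands still between calls to the robot, and variables do not carry over. Pictures are saved under pics/ and viewed, about 8 in all and at most 12, crops included, and the job is handed in when it is done.

Besides the shell and the picture viewer there is one more tool, called after "Request:" as name(argument=value, ...) on one line, values as JSON. jog_arm: Moves the arm, as the interface text tells. Its arguments: {"type":"object","properties":{"linear":{"type":"array","items":{"type":"array","items":{"type":"number"}}},"turn":{"type":"array","items":{"type":"array","items":{"type":"number"}}},"jaw":{"type":"array","items":{"type":"number"}},"squeeze":{"type":"number"}},"required":["linear","turn","jaw"]}

```bash
ls; mkdir -p pics
cat > h.py <<'E'
import numpy as np, cv2
from scipy.spatial.transform import Rotation as Ro
from station import manip
def save(c,n,crop=None,s=1):
    im=c["img"][:,:,::-1]
    if crop: x0,y0,x1,y1=crop; im=im[y0:y1,x0:x1]
    cv2.imwrite(f"pics/{n}.png",cv2.resize(im,None,fx=s,fy=s,interpolation=cv2.INTER_CUBIC))
def ray(c,uv):
    d=np.array([(uv[0]-c["cx"])/c["fx"],(uv[1]-c["cy"])/c["fy"],1])
    R=np.array(c["R"]);t=np.array(c["t"]); return -R.T@t, R.T@d
def atz(c,uv,z):
    o,d=ray(c,uv); return o+d*(z-o[2])/d[2]
def proj(c,X):
    p=np.array(c["R"])@np.array(X)+np.array(c["t"]); return np.array([c["fx"]*p[0]/p[2]+c["cx"],c["fy"]*p[1]/p[2]+c["cy"]])
def wrist():
    s=manip.observe(); c=dict(manip.camera("wrist"))
    Rt=Ro.from_rotvec(s["tool_rot"]).as_matrix(); T=np.array(c["T_tool_cam"])
    Rwc=Rt@T[:3,:3]; o=Rt@T[:3,3]+np.array(s["tool_pos"])
    c["R"]=Rwc.T; c["t"]=-Rwc.T@o; return c
def totool(P):
    s=manip.observe(); return Ro.from_rotvec(s["tool_rot"]).as_matrix().T@(np.array(P)-np.array(s["tool_pos"]))
E
python3 - <<'E'
from h import *
a=manip.camera("top"); b=manip.camera("scene")
save(a,"top0"); save(b,"scene0")
import pickle; pickle.dump((a,b),open("cams.pkl","wb"))
s=manip.observe(); print(s); print(Ro.from_rotvec(s["tool_rot"]).as_matrix().round(3)); print(a["R"],a["t"],a["fx"])
E
```

```text
pics
{'t': 0.1, 'joints': array([-1.28787471e+00,  2.64700373e-01,  1.60523560e+00, -1.74890067e-05,
        1.27367911e+00, -3.68902236e-02]), 'joint_velocities': array([ 0.00120086, -0.00242658, -0.00463982, -0.00042325,  0.00135085,
       -0.00160886]), 'joint_torque': array([ 4.31314102e-04, -5.03620505e+01, -3.58071578e+01,  7.31691881e-02,
        2.34212290e-02, -6.11703013e-05]), 'tool_pos': array([ 0.2120332 , -0.64016268,  0.23749829]), 'tool_rot': array([ 0.9717037,  1.3453408, -0.9696635]), 'contact_force': array([-0.04461107, -0.08054191, -0.47557191]), 'torque': array([ 0.00450462, -0.01014023, -0.00241874]), 'gripper_width': 0.0878173660124823}
[[-0.001  0.949  0.314]
 [ 0.002  0.314 -0.949]
 [-1.     0.    -0.002]]
[[ 0.00213754 -0.99954214 -0.03018186]
 [-0.98615687  0.00289722 -0.16578973]
 [ 0.16580126  0.03011843 -0.98569915]] [0.03797982 0.54783458 0.64131263] 401.57686488551263
```

View pics/top0.png

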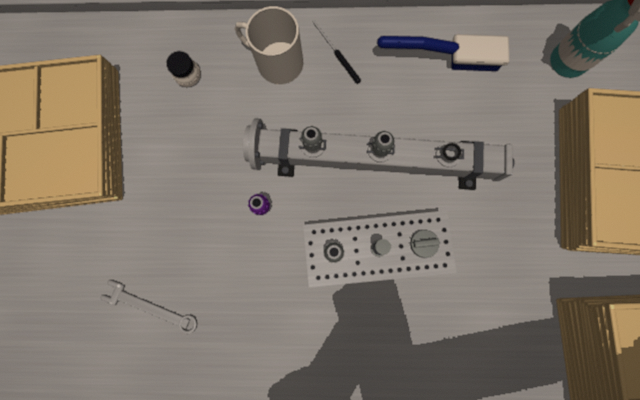

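View pics/scene0.png

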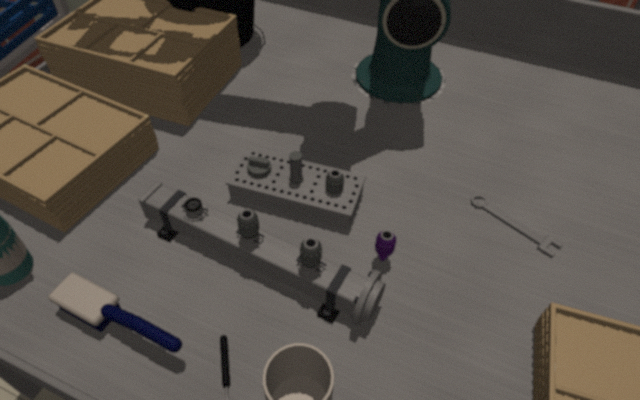

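Top view: the box holds the nozzle (334,251), strainer (381,246) and plug (425,243). The pipe's nozzles are at (311,135) and (384,140), and the empty socket at (451,152). Look-alikes: the two fitted nozzles and the purple one (259,204). The grey one at (334,251), standing in the drip box, fits the description.

Run:
```python
from h import *
import pickle; a,b=pickle.load(open("cams.pkl","rb"))
A=cv2.resize(a["img"][110:290,295:475,::-1],None,fx=2.2,fy=2.2,interpolation=cv2.INTER_CUBIC)
B=cv2.resize(b["img"][140:290,230:380,::-1],(396,396),interpolation=cv2.INTER_CUBIC)
cv2.imwrite("pics/conf.png",np.hstack([A,B]))
def tri(pa,pb):
    o1,d1=ray(a,pa);o2,d2=ray(b,pb);k=np.linalg.lstsq(np.c_[d1,-d2],o2-o1,rcond=None)[0]
    return (o1+k[0]*d1).round(4),(o2+k[1]*d2).round(4)
print("noz",atz(a,(334,252),.086),atz(b,(335,172),.086),tri((334,252),(335,172)))
print("seat",atz(a,(451,152),.082),atz(b,(194,204),.082),tri((451,152),(194,204)))
print("strainer",atz(a,(381,240),.108),"plug",atz(a,(425,242),.074))
print("n1",atz(a,(311,131),.122),"n2",atz(a,(384,138),.122))
```

```text
noz [0.45484263 0.01575855 0.086     ] [0.4502095  0.01674728 0.086     ] (array([0.4547, 0.0158, 0.09  ]), array([0.4539, 0.0181, 0.09  ]))
seat [ 0.61756724 -0.17626383  0.082     ] [ 0.61766689 -0.17389003  0.082     ] (array([ 0.6177, -0.1764,  0.0817]), array([ 0.617 , -0.1746,  0.081 ]))
strainer [ 0.47231976 -0.05578626  0.108     ] plug [ 0.47127186 -0.12985888  0.074     ]
n1 [0.64154312 0.0512238  0.122     ] n2 [ 0.62926555 -0.06233346  0.122     ]
```

View pics/conf.png

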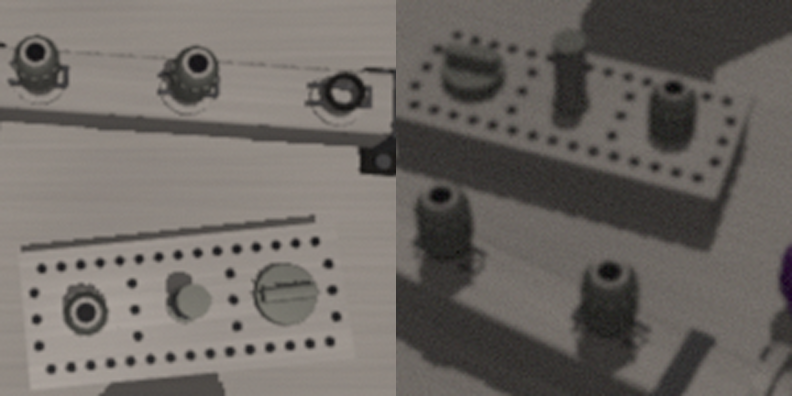

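Confirmed: a grey ribbed nozzle with an open top stands in the box's +y hole, and the end boss on the pipe is empty (washer ring visible). The neighbours' spacing also checks out at 115 mm. I'm moving above the nozzle with the jaws along world x, to stay clear of the strainer.

Request:
jog_arm(linear=[[0, 0.037, -0.047], [0, 0.074, -0.094], [0, 0.111, -0.141], [0, 0.149, -0.188], [0, 0.186, -0.235]], turn=[[-6, 0, 0], [-12, 0, 0], [-18, 0, 0], [-24, 0, 0], [-31, 0, 0]], jaw=[1, 1, 1, 1, 1])

```text
t: 0.72
tool_pos: [0.3149, -0.3565, 0.2376]
tool_rot: [0.555, 1.501, -0.551]
contact_force: [-0.2, -0.1, 1.1]
gripper_width: 0.0883
```

Run:
```python
from h import *
s=manip.observe(); print(s["t"],s["tool_pos"],s["joints"].round(2)); R=Ro.from_rotvec(s["tool_rot"]).as_matrix();print(R.round(3))
print(totool([.452,.016,.2]), "turn",np.degrees(np.arctan2(R[1,2],R[0,2])))
```

```text
0.725 [ 0.31489169 -0.35654002  0.23757368] [-0.9  -0.12  2.01  0.    1.25 -0.19]
[[-0.001  0.649  0.761]
 [ 0.002  0.761 -0.649]
 [-1.     0.001 -0.002]]
[ 0.03840468  0.3723116  -0.13749798] turn -40.4827576708937
```

Request:
jog_arm(linear=[[0, 0.058, -0.021], [0, 0.116, -0.042], [0, 0.174, -0.063], [0, 0.232, -0.085], [0, 0.29, -0.107]], turn=[[-7, 0, 0], [-14, 0, 0], [-21, 0, 0], [-28, 0, 0], [-35, 0, 0]], jaw=[1, 1, 1, 1, 1])

```text
t: 1.35
tool_pos: [0.4219, -0.0645, 0.2382]
tool_rot: [0.074, 1.57, -0.07]
contact_force: [0.7, -0.3, -0.8]
gripper_width: 0.088
```

Run:
```python
from h import *
s=manip.observe(); print(s["t"],s["tool_pos"],s["joints"].round(2)); R=Ro.from_rotvec(s["tool_rot"]).as_matrix();print(R.round(3))
print(totool([.452,.016,.16]), "turn",np.degrees(np.arctan2(R[1,2],R[0,2])))
c=wrist(); save(c,"w0"); print(np.array(c["T_tool_cam"]).round(3),c["fx"],proj(c,[.452,.016,.086]),-np.array(c["R"]).T@c["t"])
```

```text
1.35 [ 0.421885   -0.06451332  0.23815638] [-0.21 -0.22  2.1   0.    1.26 -0.12]
[[-0.     0.092  0.996]
 [ 0.002  0.996 -0.092]
 [-1.     0.002 -0.   ]]
[0.07833598 0.08276041 0.02262556] turn -5.262618255698363
[[-0.    -0.262  0.965 -0.146]
 [ 0.    -0.965 -0.262  0.068]
 [ 1.     0.     0.     0.   ]
 [ 0.     0.     0.     1.   ]] 305.7904847151897 [348.05622518 106.63072298] [0.42815186 0.00277692 0.38398127]
```

View pics/w0.png

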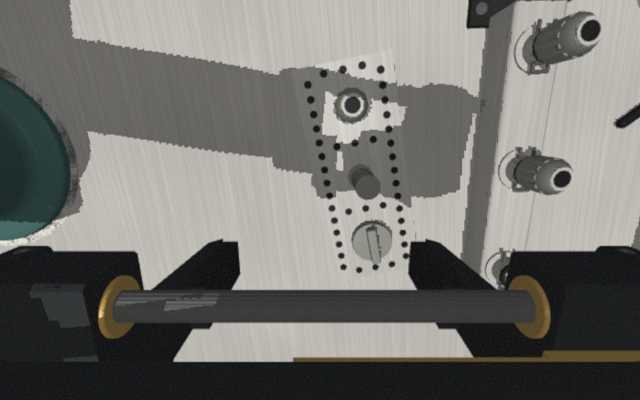

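The nozzle's hole is at (352,104), against a predicted (348,107), which means it sits about 4 mm further in +x. The strainer is at (366,182), the plug at (372,241) and the seat at the lower right, partly hidden.

Run:
```python
from h import *
c=wrist(); g=cv2.cvtColor(c["img"],cv2.COLOR_RGB2GRAY)
m=(g[85:125,335:370]<45).astype(np.uint8); n,l,st,ce=cv2.connectedComponentsWithStats(m)
print(st[1:],ce[1:]+[335,85]); 
for k in range(1,n):
  if st[k,4]>30: P=atz(c,ce[k]+[335,85],.086); print(P,totool([P[0],P[1],.12]))
```

```text
[[22 31  1  1  1]] [[357. 116.]]
```

Run:
```python
from h import *
c=wrist()
for uv in [(352,104)]:
  P=atz(c,uv,.086); print(P,totool([P[0],P[1],.13]))
```

```text
[0.45606031 0.02200262 0.086     ] [0.10810183 0.08801629 0.02643577]
```

Request:
jog_arm(linear=[[0.02, 0.03, 0.01], [0.05, 0.055, 0.018], [0.08, 0.075, 0.023], [0.1, 0.085, 0.025], [0.1, 0.085, 0.025]], turn=[[-2, 0, 0], [-4, 0, 0], [-6, 0, 0], [-6, 0, 0], [-6, 0, 0]], jaw=[1, 1, 1, 1, 1])

```text
t: 2.12
tool_pos: [0.4525, 0.0181, 0.1361]
tool_rot: [-0.009, 1.577, 0.013]
contact_force: [-0.2, -0.0, -0.2]
gripper_width: 0.0883
```

Run:
```python
from h import *
s=manip.observe(); print(s["t"],s["tool_pos"],s["joints"].round(2)); R=Ro.from_rotvec(s["tool_rot"]).as_matrix();print(R.round(3))
c=wrist(); save(c,"w1"); print(proj(c,[.455,.019,.086]))
```

```text
2.125 [0.4525316  0.01809128 0.13606103] [-0.02 -0.07  2.17  0.    1.05 -0.03]
[[-0.006 -0.014  1.   ]
 [ 0.002  1.     0.014]
 [-1.     0.002 -0.006]]
[327.65128447 226.07797664]
```

View pics/w1.png

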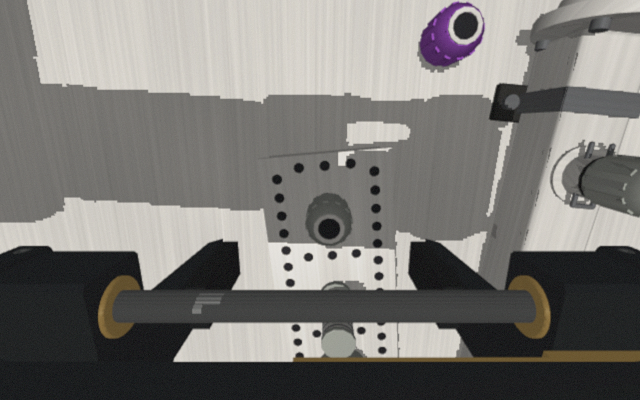

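The hole is at (329,229), against a predicted (328,226), so the nozzle is at about (0.456, 0.017). This agrees with the top camera. I'll descend and grip.

Request:
jog_arm(linear=[[0.02, -0.001, 0.004], [0.045, -0.001, 0.004], [0.065, -0.001, 0.004], [0.08, -0.001, 0.004], [0.086, -0.001, 0.004]], turn=[[0, -0.3, 0], [0, -0.3, 0], [0, -0.3, 0], [0, -0.3, 0], [0, -0.3, 0]], jaw=[1, 1, 1, 1, 1])

```text
t: 2.8
tool_pos: [0.4573, 0.0164, 0.0513]
tool_rot: [-0.008, 1.569, 0.012]
contact_force: [-0.6, 0.9, 1.0]
gripper_width: 0.0882
```

Request:
jog_arm(linear=[[0, 0, 0], [0, 0, 0], [0, 0, 0], [0, 0, 0], [0, 0, 0]], turn=[[0, 0, 0], [0, 0, 0], [0, 0, 0], [0, 0, 0], [0, 0, 0]], jaw=[0.6, 0.45, 0.3, 0.25, 0.2], squeeze=15)

```text
t: 3.42
tool_pos: [0.4575, 0.0165, 0.0515]
tool_rot: [-0.009, 1.569, 0.012]
contact_force: [0.1, 0.4, -0.4]
gripper_width: 0.0403
```

Run:
```python
from h import *
s=manip.observe(); print(s["t"],s["tool_pos"],s["joints"].round(2),s["contact_force"],s["torque"],s["gripper_width"]); R=Ro.from_rotvec(s["tool_rot"]).as_matrix();print(R.round(3))
```

```text
3.425 [0.45746154 0.01651343 0.05149275] [-0.02  0.06  2.23  0.    0.86 -0.04] [ 0.09123715  0.41849408 -0.40163068] [-0.05516549 -0.11320389  0.01622117] 0.04030234692887176
[[ 0.002 -0.013  1.   ]
 [ 0.002  1.     0.013]
 [-1.     0.002  0.002]]
```

Request:
jog_arm(linear=[[0.001, 0, 0], [0.002, 0, 0], [0.002, 0, 0], [0.002, 0, 0], [0.002, 0, 0]], turn=[[0, 0, 0], [0, 0, 0], [0, 0, 0], [0, 0, 0], [0, 0, 0]], jaw=[0.2, 0.2, 0.1, 0.1, 0.1], squeeze=40)

```text
t: 4.05
tool_pos: [0.4574, 0.0165, 0.0507]
tool_rot: [-0.009, 1.569, 0.012]
contact_force: [-4.3, -0.9, 11.5]
gripper_width: 0.031
```

Run:
```python
from h import *
s=manip.observe(); print(s["t"],s["tool_pos"],s["contact_force"],s["torque"],s["gripper_width"])
```

```text
4.05 [0.45744983 0.01654493 0.0506833 ] [-4.29658582 -0.89010326 11.48127721] [-0.00357006  0.67344668 -0.02629431] 0.031035606686471106
```

Request:
jog_arm(linear=[[-0.005, 0, 0], [-0.03, 0, 0], [-0.06, 0, 0], [-0.09, 0, 0], [-0.09, 0, 0]], turn=[[0, 0, 0], [0, 0, 0], [0, 0, 0], [0, 0, 0], [0, 0, 0]], jaw=[0.1, 0.1, 0.1, 0.1, 0.1])

```text
t: 4.68
tool_pos: [0.4595, 0.0163, 0.1431]
tool_rot: [-0.009, 1.564, 0.012]
contact_force: [0.4, -0.7, -1.0]
gripper_width: 0.0309
```

Run:
```python
from h import *
s=manip.observe(); print(s["t"],s["tool_pos"],s["joints"].round(2),s["contact_force"],s["torque"],s["gripper_width"]); R=Ro.from_rotvec(s["tool_rot"]).as_matrix();print(R.round(3))
print(totool([.617,-.176,.20]))
c=wrist(); save(c,"w2",(200,150,450,400),2)
```

```text
4.675 [0.45954149 0.01629809 0.14309821] [-0.02 -0.07  2.15  0.    1.05 -0.03] [ 0.40435814 -0.70841769 -0.95472032] [-0.09408979 -0.04992771  0.00637558] 0.03094194171676146
[[ 0.007 -0.013  1.   ]
 [ 0.002  1.     0.013]
 [-1.     0.002  0.007]]
[-0.05618214 -0.19423945  0.15531952]
```

View pics/w2.png

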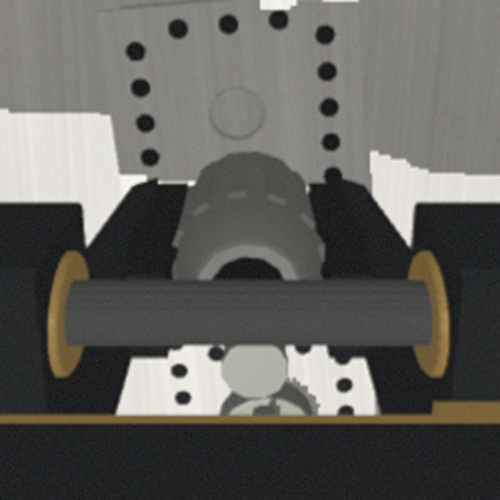

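The nozzle is held upright and centred between the fingers. Next I'll move to a spot about 60 mm on the −y side of the seat, so the wrist camera can see the socket unobstructed.

Request:
jog_arm(linear=[[-0.05, -0.01, 0.005], [-0.055, -0.06, 0.038], [-0.055, -0.11, 0.07], [-0.055, -0.16, 0.1], [-0.055, -0.21, 0.13]], turn=[[0, 0.3, 0], [0, 0.3, 0], [0, 0.3, 0], [0, 0.3, 0], [0, 0.3, 0]], jaw=[0.1, 0.1, 0.1, 0.1, 0.1])

```text
t: 5.35
tool_pos: [0.5905, -0.1933, 0.1938]
tool_rot: [-0.008, 1.575, 0.013]
contact_force: [0.7, -0.2, -0.1]
gripper_width: 0.0308
```

Run:
```python
from h import *
s=manip.observe(); print(s["t"],s["tool_pos"]); R=Ro.from_rotvec(s["tool_rot"]).as_matrix();print(R.round(4))
print(totool([.617,-.236,.16]))
```

```text
5.35 [ 0.59048552 -0.19330631  0.19377706]
[[-0.0044 -0.0131  0.9999]
 [ 0.0035  0.9999  0.0131]
 [-1.      0.0035 -0.0044]]
[ 0.03351101 -0.04315715  0.02609848]
```

Request:
jog_arm(linear=[[0.01, -0.02, 0.012], [0.025, -0.035, 0.022], [0.034, -0.043, 0.026], [0.034, -0.043, 0.026], [0.034, -0.043, 0.026]], turn=[[0, -0.1, 0], [0, -0.2, 0], [0, -0.2, 0], [0, -0.2, 0], [0, -0.2, 0]], jaw=[0.1, 0.1, 0.1, 0.1, 0.1])

```text
t: 5.98
tool_pos: [0.6166, -0.2352, 0.1594]
tool_rot: [-0.008, 1.572, 0.014]
contact_force: [-0.4, -0.0, -0.3]
gripper_width: 0.031
```

Run:
```python
from h import *
s=manip.observe(); print(s["t"],s["tool_pos"]); R=Ro.from_rotvec(s["tool_rot"]).as_matrix();print(R.round(4))
c=wrist(); print(proj(c,[.617,-.176,.082])); save(c,"w3",(160,0,480,240),2.5)
import pickle; pickle.dump(c,open("w3.pkl","wb"))
```

```text
5.975 [ 0.61664247 -0.23519628  0.15944625]
[[-0.0013 -0.0135  0.9999]
 [ 0.0039  0.9999  0.0135]
 [-1.      0.0039 -0.0013]]
[325.3013866  136.13702243]
```

View pics/w3.png

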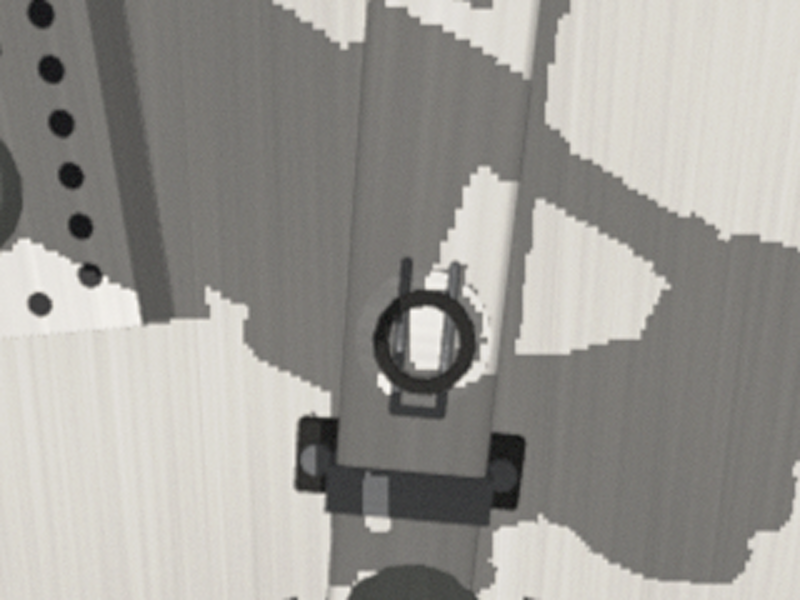

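The washer ring is centred at full-image pixel (330,137), against a predicted (325,136). The clip wires run along y, and the bore is empty. I'll bring the tip just above the bore and check alignment directly.

Request:
jog_arm(linear=[[0, 0.02, 0.001], [0, 0.045, 0.002], [0.01, 0.059, 0.003], [0.03, 0.059, 0.003], [0.037, 0.059, 0.003]], turn=[[0, 0, 0], [0, 0, 0], [0, 0, 0], [0, 0, 0], [0, 0, 0]], jaw=[0.1, 0.1, 0.1, 0.1, 0.1])

```text
t: 6.65
tool_pos: [0.6174, -0.1754, 0.1202]
tool_rot: [-0.008, 1.575, 0.015]
contact_force: [-0.1, 0.2, -0.8]
gripper_width: 0.0309
```

Run:
```python
from h import *
s=manip.observe(); print(s["t"],s["tool_pos"],s["contact_force"]); R=Ro.from_rotvec(s["tool_rot"]).as_matrix();print(R.round(4))
c=wrist(); b=manip.camera("scene"); a=manip.camera("top")
cr=lambda c,x,y,h,k: cv2.resize(c["img"][y-h:y+h,x-h:x+h,::-1],(k,k),interpolation=cv2.INTER_CUBIC)
cv2.imwrite("pics/al.png",np.hstack([cr(c,325,200,80,480),cr(b,200,195,40,320*0+480)])[:, :800] if 0 else np.hstack([cr(c,325,190,80,400),cr(b,200,195,40,400)]))
print([proj(b,p) for p in ([.619,-.176,.082],[.619,-.176,.0856])])
```

```text
6.65 [ 0.61742877 -0.17535147  0.12024989] [-0.0693167  0.1916086 -0.825298 ]
[[-0.0045 -0.0145  0.9999]
 [ 0.0044  0.9999  0.0145]
 [-1.      0.0044 -0.0044]]
[array([192.51619017, 204.14721214]), array([192.13128581, 202.76926824])]
```

View pics/al.png

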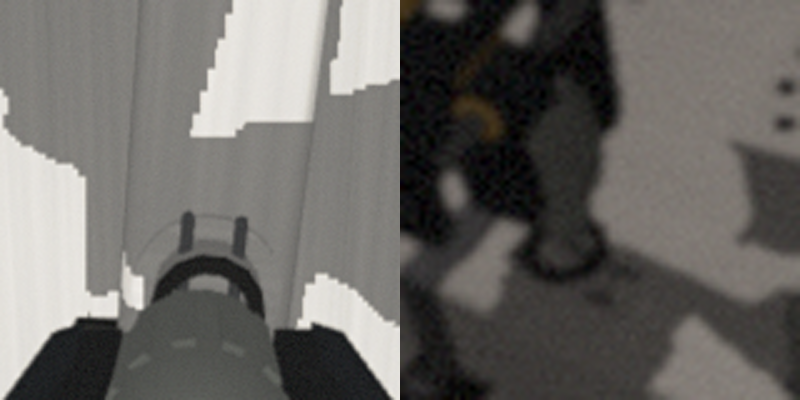

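The tip is just over the ring. By the wrist view the ring's axis lies about 2 mm further in +x than the nozzle's. I'll shift +2 mm, straighten, and lower gently while watching the forces.

Request:
jog_arm(linear=[[0, 0, 0.002], [0.003, 0, 0.002], [0.007, 0, 0.002], [0.011, 0, 0.002], [0.013, 0, 0.002]], turn=[[0, -0.25, 0.25], [0, -0.25, 0.25], [0, -0.25, 0.25], [0, -0.25, 0.25], [0, -0.25, 0.25]], jaw=[0.1, 0.1, 0.1, 0.1, 0.1])

```text
t: 7.42
tool_pos: [0.62, -0.1762, 0.1083]
tool_rot: [-0.004, 1.57, 0.017]
contact_force: [-1.0, -0.1, -0.8]
gripper_width: 0.0312
```

```bash
cat > st.py <<'E'
from h import *
s=manip.observe(); print(s["t"],s["tool_pos"].round(4),"F",s["contact_force"].round(2),"M",s["torque"].round(3),s["gripper_width"]); print(Ro.from_rotvec(s["tool_rot"]).as_matrix().round(4))
E
python3 st.py
```

```text
7.425 [ 0.62   -0.1762  0.1083] F [-1.   -0.1  -0.79] M [-0.019 -0.101  0.009] 0.03117915855634297
[[ 0.0011 -0.0132  0.9999]
 [ 0.0086  0.9999  0.0131]
 [-1.      0.0086  0.0012]]
```

Request:
jog_arm(linear=[[0.001, 0, 0], [0.003, 0, 0], [0.005, 0, 0], [0.007, 0, 0], [0.008, 0, 0]], turn=[[0, 0, -0.3], [0, 0, -0.5], [0, 0, -0.5], [0, 0, -0.5], [0, 0, -0.5]], jaw=[0.1, 0.1, 0.1, 0.1, 0.1])

```text
t: 8.05
tool_pos: [0.6202, -0.1762, 0.1007]
tool_rot: [-0.01, 1.569, 0.01]
contact_force: [-0.4, -0.4, 1.8]
gripper_width: 0.0306
```

```bash
python3 st.py
```

```text
8.05 [ 0.6202 -0.1762  0.1007] F [-0.4  -0.35  1.8 ] M [ 0.022  0.094 -0.003] 0.030577302045320883
[[ 1.600e-03 -1.310e-02  9.999e-01]
 [-2.000e-04  9.999e-01  1.310e-02]
 [-1.000e+00 -3.000e-04  1.600e-03]]
```

Request:
jog_arm(linear=[[0.001, 0, 0], [0.002, 0, 0], [0.003, 0, 0], [0.004, 0, 0], [0.004, 0, 0]], turn=[[0, 0, 0], [0, 0, 0], [0, 0, 0], [0, 0, 0], [0, 0, 0]], jaw=[0.1, 0.1, 0.1, 0.1, 0.1])

```text
t: 8.68
tool_pos: [0.6202, -0.1762, 0.0963]
tool_rot: [-0.01, 1.569, 0.01]
contact_force: [0.3, -0.2, 1.4]
gripper_width: 0.0312
```

```bash
python3 st.py
```

```text
8.675 [ 0.6202 -0.1762  0.0963] F [ 0.35 -0.17  1.45] M [-0.046 -0.048  0.024] 0.031161117813922078
[[ 1.500e-03 -1.310e-02  9.999e-01]
 [-2.000e-04  9.999e-01  1.310e-02]
 [-1.000e+00 -2.000e-04  1.500e-03]]
```

Request:
jog_arm(linear=[[0.001, 0, 0], [0.002, 0, 0], [0.003, 0, 0], [0.003, 0, 0], [0.003, 0, 0]], turn=[[0, 0, 0], [0, 0, 0], [0, 0, 0], [0, 0, 0], [0, 0, 0]], jaw=[0.1, 0.1, 0.1, 0.1, 0.1])

```text
t: 9.3
tool_pos: [0.6193, -0.176, 0.0913]
tool_rot: [-0.01, 1.571, 0.011]
contact_force: [3.6, -0.6, -12.5]
gripper_width: 0.031
```

Request:
jog_arm(linear=[[0.0005, 0, 0], [0.001, 0, 0], [0.0015, 0, 0], [0.0015, 0, 0], [0.0015, 0, 0]], turn=[[0, 0, 0], [0, 0, 0], [0, 0, 0], [0, 0, 0], [0, 0, 0]], jaw=[0.1, 0.1, 0.1, 0.1, 0.1])

```text
t: 9.93
tool_pos: [0.6195, -0.176, 0.0903]
tool_rot: [-0.01, 1.571, 0.01]
contact_force: [0.3, -0.0, -1.9]
gripper_width: 0.0308
```

Request:
jog_arm(linear=[[0.0005, 0, 0], [0.001, 0, 0], [0.001, 0, 0], [0.001, 0, 0], [0.001, 0, 0]], turn=[[0, 0, 0], [0, 0, 0], [0, 0, 0], [0, 0, 0], [0, 0, 0]], jaw=[0.1, 0.1, 0.1, 0.1, 0.1])

```text
t: 10.55
tool_pos: [0.6196, -0.1761, 0.0894]
tool_rot: [-0.01, 1.571, 0.01]
contact_force: [0.4, -0.1, -0.1]
gripper_width: 0.0307
```

```bash
python3 st.py
```

```text
10.55 [ 0.6196 -0.1761  0.0894] F [ 0.44 -0.13 -0.12] M [-0.05 -0.11 -0.  ] 0.030720891591710438
[[ 2.000e-04 -1.310e-02  9.999e-01]
 [ 1.000e-04  9.999e-01  1.310e-02]
 [-1.000e+00  1.000e-04  2.000e-04]]
```

Request:
jog_arm(linear=[[0.0005, 0, 0], [0.001, 0, 0], [0.0015, 0, 0], [0.0015, 0, 0], [0.0015, 0, 0]], turn=[[0, 0, 0], [0, 0, 0], [0, 0, 0], [0, 0, 0], [0, 0, 0]], jaw=[0.1, 0.1, 0.1, 0.1, 0.1])

```text
t: 11.18
tool_pos: [0.6196, -0.1761, 0.088]
tool_rot: [-0.01, 1.57, 0.01]
contact_force: [0.2, -0.2, 0.1]
gripper_width: 0.0308
```

Request:
jog_arm(linear=[[0.0005, 0, 0], [0.001, 0, 0], [0.001, 0, 0], [0.001, 0, 0], [0.001, 0, 0]], turn=[[0, 0, 0], [0, 0, 0], [0, 0, 0], [0, 0, 0], [0, 0, 0]], jaw=[0.1, 0.1, 0.1, 0.1, 0.1])

```text
t: 11.8
tool_pos: [0.6196, -0.1761, 0.0879]
tool_rot: [-0.01, 1.57, 0.01]
contact_force: [-1.9, 0.6, 5.8]
gripper_width: 0.0306
```

It snapped with the shoulder about 4–5 mm above the washer, dropped freely, and now bears on the washer at TCP z = 0.0879 with 5.8 N. For the proof pull I'll rise in 1 mm steps until the clip catches.

Request:
jog_arm(linear=[[-0.0003, 0, 0], [-0.0006, 0, 0], [-0.001, 0, 0], [-0.001, 0, 0], [-0.001, 0, 0]], turn=[[0, 0, 0], [0, 0, 0], [0, 0, 0], [0, 0, 0], [0, 0, 0]], jaw=[0.1, 0.1, 0.1, 0.1, 0.1])

```text
t: 12.42
tool_pos: [0.6195, -0.1761, 0.0887]
tool_rot: [-0.01, 1.571, 0.01]
contact_force: [0.1, -0.6, -1.1]
gripper_width: 0.0308
```

Request:
jog_arm(linear=[[-0.0003, 0, 0], [-0.0006, 0, 0], [-0.001, 0, 0], [-0.001, 0, 0], [-0.001, 0, 0]], turn=[[0, 0, 0], [0, 0, 0], [0, 0, 0], [0, 0, 0], [0, 0, 0]], jaw=[0.1, 0.1, 0.1, 0.1, 0.1])

```text
t: 13.05
tool_pos: [0.6196, -0.1761, 0.0898]
tool_rot: [-0.01, 1.571, 0.01]
contact_force: [0.1, -0.5, -0.4]
gripper_width: 0.0312
```

Request:
jog_arm(linear=[[-0.0003, 0, 0], [-0.0006, 0, 0], [-0.001, 0, 0], [-0.001, 0, 0], [-0.001, 0, 0]], turn=[[0, 0, 0], [0, 0, 0], [0, 0, 0], [0, 0, 0], [0, 0, 0]], jaw=[0.1, 0.1, 0.1, 0.1, 0.1])

```text
t: 13.68
tool_pos: [0.6194, -0.176, 0.0905]
tool_rot: [-0.01, 1.571, 0.01]
contact_force: [-0.1, 0.4, -2.8]
gripper_width: 0.0311
```

Request:
jog_arm(linear=[[-0.0003, 0, 0], [-0.0006, 0, 0], [-0.0008, 0, 0], [-0.0008, 0, 0], [-0.0008, 0, 0]], turn=[[0, 0, 0], [0, 0, 0], [0, 0, 0], [0, 0, 0], [0, 0, 0]], jaw=[0.1, 0.1, 0.1, 0.1, 0.1])

```text
t: 14.3
tool_pos: [0.6193, -0.176, 0.0908]
tool_rot: [-0.01, 1.571, 0.011]
contact_force: [3.3, -1.6, -7.9]
gripper_width: 0.0308
```

Request:
jog_arm(linear=[[-0.0006, 0, 0], [-0.0006, 0, 0], [-0.0006, 0, 0], [-0.0006, 0, 0], [-0.0006, 0, 0]], turn=[[0, 0, 0], [0, 0, 0], [0, 0, 0], [0, 0, 0], [0, 0, 0]], jaw=[0.1, 0.1, 0.1, 0.1, 0.1])

```text
t: 14.92
tool_pos: [0.6192, -0.176, 0.091]
tool_rot: [-0.01, 1.571, 0.011]
contact_force: [3.8, -1.3, -13.3]
gripper_width: 0.0307
```

```bash
python3 st.py
```

```text
14.925 [ 0.6192 -0.176   0.091 ] F [  3.84  -1.33 -13.34] M [-0.295 -0.933  0.003] 0.03074232847059877
[[-7.000e-04 -1.300e-02  9.999e-01]
 [ 4.000e-04  9.999e-01  1.300e-02]
 [-1.000e+00  4.000e-04 -7.000e-04]]
```

That read 13.3 N, including noise and the nozzle's 0.4 N weight, which is slightly too stiff. I'm easing back towards 10 N straight away.

Request:
jog_arm(linear=[[-0.0002, 0, 0], [-0.0002, 0, 0], [-0.0002, 0, 0], [-0.0002, 0, 0], [-0.0002, 0, 0]], turn=[[0, 0, 0], [0, 0, 0], [0, 0, 0], [0, 0, 0], [0, 0, 0]], jaw=[0.1, 0.1, 0.1, 0.1, 0.1])

```text
t: 15.55
tool_pos: [0.6192, -0.176, 0.0911]
tool_rot: [-0.01, 1.571, 0.011]
contact_force: [4.5, -1.4, -13.2]
gripper_width: 0.0309
```

Run:
```python
from h import *
s=manip.observe(); print(s["t"],s["tool_pos"].round(5),s["contact_force"].round(2),s["torque"].round(3))
```

```text
15.55 [ 0.61919 -0.17597  0.09112] [  4.54  -1.41 -13.19] [-0.266 -0.951  0.01 ]
```

Request:
jog_arm(linear=[[0.0004, 0, 0], [0.0003, 0, 0], [0.0002, 0, 0], [0.0002, 0, 0], [0.0002, 0, 0]], turn=[[0, 0, 0], [0, 0, 0], [0, 0, 0], [0, 0, 0], [0, 0, 0]], jaw=[0.1, 0.1, 0.1, 0.1, 0.1])

```text
t: 16.18
tool_pos: [0.6192, -0.176, 0.091]
tool_rot: [-0.01, 1.571, 0.011]
contact_force: [2.7, -1.8, -9.8]
gripper_width: 0.0312
```

Run:
```python
from h import *
s=manip.observe(); print(s["t"],s["tool_pos"].round(5),s["contact_force"].round(2),s["torque"].round(3))
```

```text
16.175 [ 0.61923 -0.17599  0.09102] [ 2.73 -1.75 -9.81] [-0.268 -0.749  0.037]
```

Request:
jog_arm(linear=[[0, 0, 0], [0, 0, 0], [0, 0, 0], [0, 0, 0], [0, 0, 0]], turn=[[0, 0, 0], [0, 0, 0], [0, 0, 0], [0, 0, 0], [0, 0, 0]], jaw=[0.1, 0.1, 0.1, 0.1, 0.1])

```text
t: 16.8
tool_pos: [0.6192, -0.176, 0.091]
tool_rot: [-0.01, 1.571, 0.011]
contact_force: [2.9, -0.7, -11.2]
gripper_width: 0.031
```

Run:
```python
from h import *
s=manip.observe(); print(s["t"],s["tool_pos"].round(5),s["contact_force"].round(2),s["torque"].round(3))
```

```text
16.8 [ 0.61923 -0.17597  0.09102] [  2.86  -0.67 -11.18] [-0.267 -0.815 -0.044]
```

Request:
jog_arm(linear=[[0.0001, 0, 0], [0.0001, 0, 0], [0.0001, 0, 0], [0.0001, 0, 0], [0.0001, 0, 0]], turn=[[0, 0, 0], [0, 0, 0], [0, 0, 0], [0, 0, 0], [0, 0, 0]], jaw=[0.1, 0.1, 0.1, 0.1, 0.1])

```text
t: 17.42
tool_pos: [0.6192, -0.176, 0.091]
tool_rot: [-0.01, 1.571, 0.011]
contact_force: [3.3, -1.5, -9.3]
gripper_width: 0.0309
```

Request:
jog_arm(linear=[[0, 0, 0], [0, 0, 0], [0, 0, 0], [0, 0, 0], [0, 0, 0]], turn=[[0, 0, 0], [0, 0, 0], [0, 0, 0], [0, 0, 0], [0, 0, 0]], jaw=[0.1, 0.1, 0.1, 0.1, 0.1])

```text
t: 18.05
tool_pos: [0.6193, -0.176, 0.091]
tool_rot: [-0.01, 1.571, 0.011]
contact_force: [4.1, -1.7, -10.3]
gripper_width: 0.031
```

It held at 9.3–11.2 N for about 1.9 s. Now I'll lower it home.

Request:
jog_arm(linear=[[0.0006, 0, 0], [0.0012, 0, 0], [0.0018, 0, 0], [0.0024, 0, 0], [0.0028, 0, 0]], turn=[[0, 0, 0], [0, 0, 0], [0, 0, 0], [0, 0, 0], [0, 0, 0]], jaw=[0.1, 0.1, 0.1, 0.1, 0.1])

```text
t: 18.68
tool_pos: [0.6195, -0.176, 0.0888]
tool_rot: [-0.01, 1.571, 0.01]
contact_force: [-0.3, -0.9, -0.6]
gripper_width: 0.0309
```

Request:
jog_arm(linear=[[0.0005, 0, 0], [0.0008, 0, 0], [0.0008, 0, 0], [0.0008, 0, 0], [0.0008, 0, 0]], turn=[[0, 0, 0], [0, 0, 0], [0, 0, 0], [0, 0, 0], [0, 0, 0]], jaw=[0.1, 0.1, 0.1, 0.1, 0.1])

```text
t: 19.3
tool_pos: [0.6195, -0.1761, 0.0881]
tool_rot: [-0.01, 1.571, 0.01]
contact_force: [1.2, 0.4, -0.8]
gripper_width: 0.0309
```

Request:
jog_arm(linear=[[0.0004, 0, 0], [0.0008, 0, 0], [0.0008, 0, 0], [0.0008, 0, 0], [0.0008, 0, 0]], turn=[[0, 0, 0], [0, 0, 0], [0, 0, 0], [0, 0, 0], [0, 0, 0]], jaw=[0.1, 0.1, 0.1, 0.1, 0.1])

```text
t: 19.92
tool_pos: [0.6196, -0.1761, 0.0879]
tool_rot: [-0.01, 1.57, 0.01]
contact_force: [-2.6, 0.2, 6.5]
gripper_width: 0.031
```

```bash
python3 st.py
```

```text
19.925 [ 0.6196 -0.1761  0.0879] F [-2.61  0.22  6.49] M [0.033 0.333 0.042] 0.03098073388175564
[[ 4.000e-04 -1.310e-02  9.999e-01]
 [-0.000e+00  9.999e-01  1.310e-02]
 [-1.000e+00 -0.000e+00  4.000e-04]]
```

It is home again at the same height, 0.0879. I'll release and retreat upward.

Request:
jog_arm(linear=[[0, 0, 0], [0, 0, 0], [0, 0, 0], [0, 0, 0], [0, 0, 0]], turn=[[0, 0, 0], [0, 0, 0], [0, 0, 0], [0, 0, 0], [0, 0, 0]], jaw=[0.45, 0.6, 0.8, 0.8, 0.8])

```text
t: 20.55
tool_pos: [0.6196, -0.1761, 0.0878]
tool_rot: [-0.01, 1.57, 0.01]
contact_force: [-1.2, 0.4, 0.3]
gripper_width: 0.0706
```

Request:
jog_arm(linear=[[0, 0, 0], [0, 0, 0], [-0.005, 0, 0], [-0.02, 0, 0], [-0.05, 0, 0]], turn=[[0, 0, 0], [0, 0, 0], [0, 0, 0], [0, 0, 0], [0, 0, 0]], jaw=[0.8, 0.8, 0.8, 0.8, 0.8])

```text
t: 21.18
tool_pos: [0.6187, -0.1758, 0.1378]
tool_rot: [-0.01, 1.573, 0.011]
contact_force: [0.0, 0.1, 0.1]
gripper_width: 0.0701
```

Request:
jog_arm(linear=[[-0.03, 0, 0], [-0.07, -0.02, 0], [-0.1, -0.06, 0], [-0.1, -0.09, 0], [-0.1, -0.09, 0]], turn=[[0, 0, 0], [0, 0, 0], [0, 0, 0], [0, 0, 0], [0, 0, 0]], jaw=[0.8, 0.8, 0.8, 0.8, 0.8])

```text
t: 21.8
tool_pos: [0.6203, -0.268, 0.2397]
tool_rot: [-0.009, 1.57, 0.008]
contact_force: [0.1, 0.6, -0.7]
gripper_width: 0.0701
```

Run:
```python
from h import *
s=manip.observe(); print(s["t"],s["tool_pos"],s["contact_force"])
c=wrist(); b=manip.camera("scene")
cv2.imwrite("pics/fin.png",np.hstack([cv2.resize(c["img"][:250,170:420,::-1],(400,400)),cv2.resize(b["img"][130:290,150:380,::-1],(400,400))]))
```

```text
21.8 [ 0.62028908 -0.26804184  0.23969019] [ 0.08229335  0.63404826 -0.69236944]
```

View pics/fin.png

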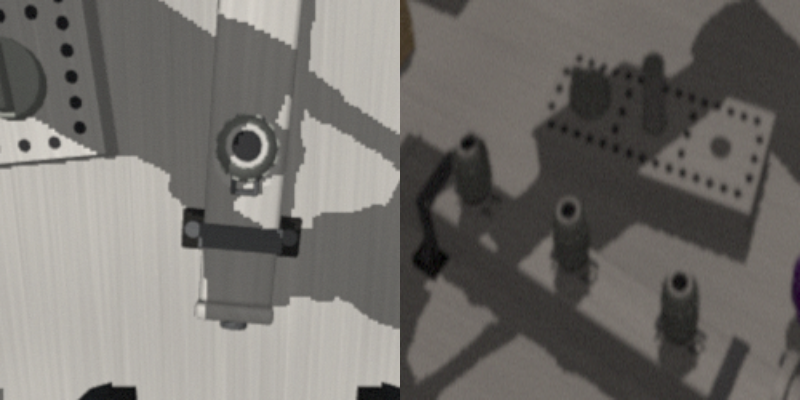

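The nozzle stands upright in the end socket, level with its two neighbours. The plug and strainer are undisturbed, and the gripper is clear. I'm handing the job in.

```bash
python3 -c "
from station import manip
print(manip.close_job())"
```

```text
the job is handed in; nothing more can be done
None
```

The nozzle is in the empty socket and home on its washer, but the proof pull may have briefly gone over the 13 N limit.

- **Fit:** The clip snapped with the shoulder about 4–5 mm above the washer. The nozzle then dropped freely and bore on the washer at about 6 N, with the tool point at z = 0.0879 m. I read the force only at the end of each move, so I did not see the peak as it snapped.
- **Proof pull:** The nozzle lifted about 2.6 mm before the clip caught. I then held it at readings of 9.3 to 11.2 N for about 1.9 s.
- **Pull overshoot:** While finding the force I got two readings of 13.3 and 13.2 N, 0.6 s apart. They include about 0.4 N of nozzle weight and roughly ±1 N of sensor noise. The true pull was therefore about 12.8–12.9 N, and I can't rule out that it passed 13 N.
- **Last checks:** After the pull the nozzle went back down to the same height, 0.0879 m, under 6.5 N, and I released it. The final pictures show it upright and level with its neighbours, the plug and strainer still in the drip box, and the gripper clear. The job was handed in at about 22 s.

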